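Drift the model carriage into register

ROBOT

A 6-joint arm with a two-finger parallel gripper is mounted at the origin on a cart in front of the work surface, level with it; the furniture and walls round the work are solid. World frame = base frame: x ahead of the robot, y to its left, z up, the work surface at z = 0. Lengths are in mm, angles in rad, forces in N, time in s.
With the tool pointing down it reaches from about 275 to 750 mm from the base axis. Payload 10.2 kg.
Tool frame: the origin (TCP) lies at the very end of the fingers, on their centre line; the grasp point (between the pads) lies 19 mm behind it; z points along the fingers, y is the direction in which the jaws open and shut (so a half turn about z gives the same grasp; the last joint's range is limited). The gripper opens to 85 mm and grips with 20 to 120 N. Pads are 22 mm wide; open, the fingers measure 114 mm over their backs; the gripper's body (76 mm by 85 mm) begins 54 mm behind the grasp point. The pads swing forward as they close: fully open they stand 13 mm farther back than shut.
Start: joints at [-1.341, 0.313, 1.498, -0, 1.331, -0.223], TCP at [229.668, -472.105, 231.294] pointing down, gripper open.
Joint ranges: [-2.94, 2.94], [-0.97, 2.17], [0.19, 2.56], [-1.23, 4.37], [0.02, 3.11], [-2.88, 2.88]. Speed limits (rad/s): [2.39, 2.39, 3.01, 3.14, 3.14, 3.14].

INTERFACE

Orientations are given as a unit quaternion [w, x, y, z].
In Python, from rig import * gives the robot as it stands. The module is installed in compiled form; this text tells all that it offers.
- The arm moves only by the shell command python3 -m crank 'ROWS' [FORCE]. ROWS is a JSON object of lists of equal length, an entry for each row: "dp": the shift along the world's x, y, z in cm, a list of three; "delta_rot": the turn, a rotation vector about the world's x, y, z in degrees, a list of three; "claw": the closure in counts, from 0 (fully open) to 255 (shut). A call has 1 to 10 rows; each row shifts and turns the commanded pose from where the row before left it; what a row does not reach is not made up. A row lasts 1/10 s, in which the tool goes at most 50 mm and 8.59 degrees, less where a joint would pass 70% of its speed; a pose out of reach is approached as far as the arm can. A call is refused whole if a number of a shift passes 5 or a number of a turn 8.59, either way. A call with a gripper value outside its range is refused whole. The fingers move at their own pace and stop on an object; FORCE is the grip in N (left out, the last holds). Time passes only in rows, so rows that do not move let the fingers close. It gives the time, the measured TCP pose, the force and the opening at its end, in the units of the state.
- sense(): the state, without advancing time (a new reading comes with each control period).
- capture(name): name is "side" or "top" or "wrist"; returns (picture, depth): 384x512x3 uint8, red, green, blue; 384x512 float32, mm along the optical axis (not along the pixel's ray), 0 where there is no reading.
- camera_model(name): a dict with "fx", "fy", "cx", "cy" (pixels), "dist_coeffs" ([k1, k2, p1, p2, k3] as OpenCV has them; the pictures are not rectified), "cam_to_world" (4x4, takes a point from camera to world coordinates); the wrist camera has in their place "T_tool_cam" (4x4, takes a point from camera to tool coordinates, whose origin is the TCP and whose axes are the flange's). Camera axes: x right, y up, looking along -z (the intrinsics and any distortion apply to the point x, -y, -z); pixel columns grow to the right and rows downward; lengths in mm; the calibration is good to about 2 mm. A picture is of the moment at which its call begins: read the wrist's pose just before it. camera_model takes no time and is no camera call.
- finish_job(): hands the job in, once; it reports no verdict.
Trained networks look in the newest picture that a camera, given by its name, has taken for a name from the list of things; names that differ only in an ending like _2 or _b are one class to them, and where a whole thing is asked for, a point or a joint stands for the part that bears it (a point fixed in the world has none). Each returns a list of dicts, best first, with "p" (0 to 1); they miss things now and then, are a little off and sometimes report something else, mostly with a low value. They report only what shows in the picture. A call takes as long as a camera call.
- boxes_of(camera, target): "centre" ([column, row] in pixels, amid what is visible of it).
- masks_of(camera, target): "region" (384x512 bool, what is visible of it) and "centre" ([column, row] in pixels, amid what is visible of it).
- pinpoint(camera, target): "centre" ([column, row] in pixels: a listed point, or the origin of a listed thing).
The state is a dict: "time_s": time; "joints": joint angles; "dq": joint speeds; "tau": joint torques, N m; "eef_pos": TCP position; "ee_rot": TCP orientation; "force": force on the tool from outside, world axes, zero at the start; "wrist_torque": the same for the moment, N m; "grip_width": opening from 0.0 (shut) to 1.0 (fully open).
Only numpy, scipy, OpenCV 4.12 (cv2) and the standard library are available. Lean on these libraries where they do the work, as an engineer would, in place of code of your own. Each camera call takes 0.05 s, during which the arm holds its last target.

TASK

The blue carriage with the plaster cast has slipped along its jig, so its hole no longer lines up with the hole in the bed below. Take the red-handled tapered drift out of the rack and push it down through both holes until its collar sits on the carriage, so that the taper pulls the carriage into line; then let go and leave the drift standing there. Do not slide the carriage any other way, and leave the black-handled straight pin where it hangs in the rack.

Things in the scene. Friction and masses are not known exactly. Their poses are not given: they have to be found in the camera images.
- drift: steel drift with red handle, hanging upright by its collar in a plywood rack (top 95 mm up, hole centres 90 mm apart: close the fingers across the row). Origin: centre of the thin lower end, z up. Above it: taper from 10 to 36 mm diameter over 45 mm, 36 mm shank to 70 mm, collar (54 mm dia) to 76 mm, round handle (28 mm dia) to 132 mm. 0.3 kg.
- dowel: bystander: straight blunt steel pin, 32 mm in diameter, with the same collar and length as the drift but a black handle; it hangs in the rack's other hole (either pin may be in either hole). Origin: centre of its lower end, z up.
- jig_hole (a point): centre of the mouth of the 40 mm hole through the jig's fixed bed, 60 mm above the worktop; z up, x along the carriage's slide. Carriage top: 15 mm above it. Lower the drift with its axis on this point, not on the carriage's hole: it just clears that hole's chamfered edge and the taper pushes the carriage in line. Collar seated: drift origin 55 mm below this point.
- carriage (a joint): slide of the blue carriage (160 x 84 x 14 mm, white cast fixed on its far end), m; 0 is in line with the bed. Its 40 mm hole (4 mm chamfer) is off the bed's hole by this value along x of jig_hole, 9 to 14 mm at the start. Held by about 3 N of friction, no spring: push the drift down with 5 to 20 N.

How it is judged:
By the outcome, as a careful person would: the job done as asked, in the order asked, and still so for the second after the job is handed in, with the robot touching nothing.
It also fails if it takes over 48 s, if anything falls off the work surface, if the arm or the gripper's body presses on something with over 40 N, if the wrist force passes 120 N, or if a joint passes its speed limit or range.

## Working session

There is one attempt and no reset: what is moved stays moved. The work goes in short steps, Python scripts to look and compute and a shell command to move; the robot and the scene stay as the last step left them, time stands still between calls to the robot, and variables do not carry over. Pictures are saved under pics/ and viewed, and the job is handed in when it is done.

```bash
mkdir -p pics
cat > h.py <<'E'
from rig import *
import numpy as np, cv2
from scipy.spatial.transform import Rotation as R
def snap(n,f):
    s=sense(); im,d=capture(n); cv2.imwrite('pics/'+f,im[:,:,::-1]); return s,im,d
def pose(n,s):
    m=camera_model(n)
    if n!='wrist': return m,np.array(m['cam_to_world'])
    q=s['ee_rot']; T=np.eye(4); T[:3,:3]=R.from_quat([q[1],q[2],q[3],q[0]]).as_matrix(); T[:3,3]=s['eef_pos']
    return m,T@np.array(m['T_tool_cam'])
def ray(n,s,px):
    m,T=pose(n,s); K=np.array([[m['fx'],0,m['cx']],[0,m['fy'],m['cy']],[0,0,1.]])
    u=cv2.undistortPoints(np.array([[px]],float),K,np.array(m['dist_coeffs'],float))[0,0]
    return T[:3,3],T[:3,:3]@np.array([u[0],-u[1],-1.])
def onz(n,s,px,z):
    o,d=ray(n,s,px); return o+d*(z-o[2])/d[2]
def atd(n,s,px,dep):
    o,d=ray(n,s,px); return o+d*dep
E
python3 - <<'E'
from h import *
print(sense())
for n in ('top','side','wrist'):
    s,im,d=snap(n,n+'0.png')
    for t in ('drift','dowel','jig_hole','carriage'):
        try: print(n,t,[(r['p'],r['centre']) for r in pinpoint(n,t)][:2],[(r['p'],r['centre']) for r in boxes_of(n,t)][:2])
        except Exception as e: print(n,t,e)
E
```

```text
{'time_s': 0.0, 'joints': array([-1.34141602e+00,  3.13513077e-01,  1.49840590e+00,  1.07993703e-05,
        1.33101520e+00, -2.23409319e-01]), 'dq': array([-0.00192084, -0.00035071, -0.00096891,  0.00084893, -0.00286034,
        0.00023843]), 'tau': array([-2.11508050e-04, -4.12270260e+01, -2.59742403e+01, -1.56982746e-04,
        4.14645896e-03,  3.22318044e-05]), 'eef_pos': array([ 229.60441061, -471.85590659,  230.71454122]), 'ee_rot': array([-6.70772174e-04,  9.74482037e-01,  2.24464497e-01,  3.24176943e-06]), 'force': array([0.12382224, 0.48354399, 0.23240331]), 'wrist_torque': array([ 0.04218329,  0.00683934, -0.03504416]), 'grip_width': 1.001452557214356}
top drift [(0.78, [171.6, 181.7])] [(0.65, [164.5, 174.0])]
top dowel [(0.68, [210.9, 185.2])] [(0.73, [205.2, 180.7])]
top jig_hole [(0.76, [357.7, 199.1])] [(0.84, [355.7, 179.8])]
top carriage it knows: dowel, drift, jig_hole
side drift [] [(0.52, [273.9, 141.4])]
side dowel [] [(0.8, [271.5, 158.4])]
side jig_hole [(0.74, [254.4, 259.1])] [(0.83, [281.7, 275.4])]
side carriage it knows: dowel, drift, jig_hole
wrist drift [] []
wrist dowel [] []
wrist jig_hole [] []
wrist carriage it knows: dowel, drift, jig_hole
```

View pics/top0.png

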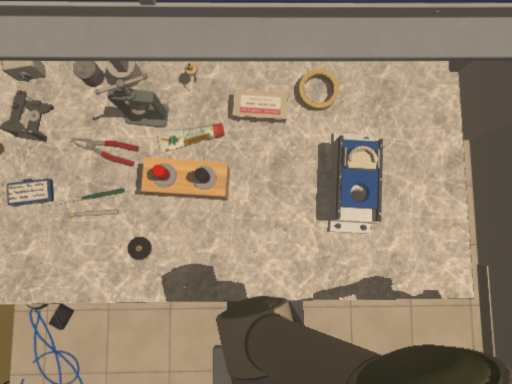

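View pics/side0.png

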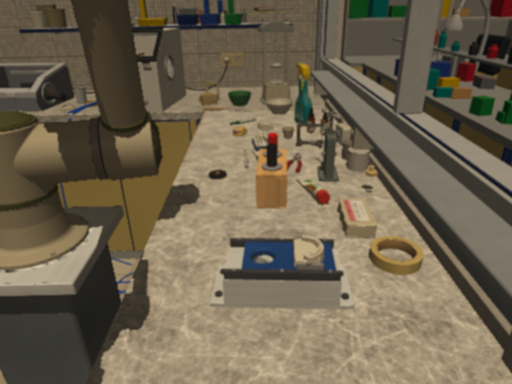

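View pics/wrist0.png

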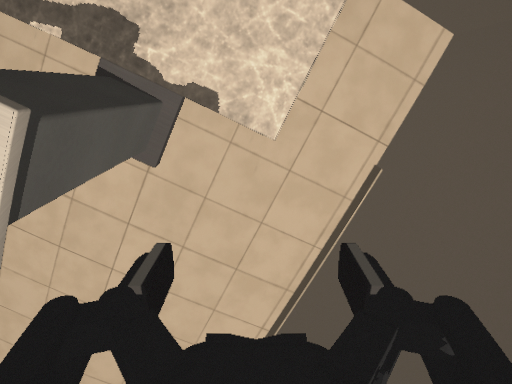

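The top view shows the red drift in the left rack hole at about (160,172), the black dowel at (202,176), and the jig hole at about (359,193). The cast is on the carriage end near (362,157). In the side view the rack is at (271,180) and the jig at (283,270). Next I'll measure positions.

Run:
```python
from h import *
s,im,d=snap('top','t1.png')
for px,z in (((160,172),132),((202,176),132)):
    print(px,d[px[1],px[0]],onz('top',s,px,z),atd('top',s,px,d[px[1],px[0]]))
for t in('drift','dowel','jig_hole'):
    m=masks_of('top',t)
    if m:
        ys,xs=np.where(m[0]['region']); P=np.array([atd('top',s,(x,y),d[y,x]) for x,y in zip(xs,ys) if d[y,x]>0]); 
        print(t,m[0]['p'],len(P),P.min(0),P.max(0)); 
        hi=P[P[:,2]>120]; 
        if len(hi):print(' hi',len(hi),hi.mean(0),np.median(hi,0))
        mid=P[(P[:,2]>95)&(P[:,2]<108)]
        if len(mid):print(' mid',len(mid),mid.mean(0),(mid.min(0)+mid.max(0))/2)
    p=pinpoint('top',t)[0]['centre']; print(' pin',p,[onz('top',s,p,z) for z in (31,60,75)])
s2,im2,d2=snap('side','s1.png')
p=pinpoint('side','jig_hole')[0]['centre'];print('side',p,onz('side',s2,p,60),onz('side',s2,p,75))
m=masks_of('side','drift')
if m:
    print(m[0]['p'],m[0]['centre'],onz('side',s2,(272,136),160))
cv2.imwrite('pics/t_jig.png',cv2.resize(im[120:245,310:410,::-1],None,fx=4.5,fy=4.5,interpolation=cv2.INTER_CUBIC))
cv2.imwrite('pics/s_jig.png',cv2.resize(im2[225:315,200:360,::-1],None,fx=4.5,fy=4.5,interpolation=cv2.INTER_CUBIC))
cv2.imwrite('pics/t_rack.png',cv2.resize(im[140:215,130:240,::-1],None,fx=6,fy=6,interpolation=cv2.INTER_CUBIC))
```

```text
(160, 172) 761.1377 [555.75060444 260.99718556 132.        ] [551.81663017 255.27930038 155.05589306]
(202, 176) 760.44586 [546.56030084 170.42639712 132.        ] [542.67205427 167.20279104 156.48147497]
drift 0.79 461 [529.00805364 233.50208433  91.99321061] [580.58782099 289.17597168 158.61889183]
 hi 184 [552.82750541 256.93851191 149.22947201] [552.47799079 256.17356806 154.0450036 ]
 mid 253 [550.51256283 254.39645974 100.27110699] [554.34473423 259.98512955 101.44693463]
 pin [172.0, 182.9] [array([545.96454631, 256.46835096,  31.        ]), array([541.90716506, 250.25146283,  60.        ]), array([539.80851959, 247.03583104,  75.        ])]
 pin [208.2, 181.3] [array([549.43414032, 168.52777339,  31.        ]), array([545.26236772, 165.21025645,  60.        ]), array([543.10455431, 163.49429941,  75.        ])]Traceback (most recent call last):
  File "<stdin>", line 8, in <module>
  File "h.py", line 18, in atd
    o,d=ray(n,s,px); return o+d*dep
        ~~~^^^^^^^^
  File "h.py", line 12, in ray
    m,T=pose(n,s); K=np.array([[m['fx'],0,m['cx']],[0,m['fy'],m['cy']],[0,0,1.]])
        ~~~~^^^^^
  File "h.py", line 7, in pose
    m=camera_model(n)
ValueError: time passes only in moves, steps and waits
```

```bash
sed -i 's/^def pose/_c={}\ndef pose/; s/    m=camera_model(n)/    if n not in _c: _c[n]=camera_model(n)\n    m=_c[n]/' h.py
python3 - <<'E'
from h import *
s,im,d=snap('top','t2.png')
cv2.imwrite('pics/t_jig.png',cv2.resize(im[120:245,310:410,::-1],None,fx=4.5,fy=4.5,interpolation=cv2.INTER_CUBIC))
cv2.imwrite('pics/t_rack.png',cv2.resize(im[140:215,130:240,::-1],None,fx=6,fy=6,interpolation=cv2.INTER_CUBIC))
for t in('dowel','jig_hole'):
    m=masks_of('top',t)
    if m:
        ys,xs=np.where(m[0]['region']); P=np.array([atd('top',s,(x,y),d[y,x]) for x,y in zip(xs,ys) if d[y,x]>0]); 
        print(t,m[0]['p'],len(P),P.min(0),P.max(0)); 
        hi=P[P[:,2]>120]; 
        if len(hi):print(' hi',len(hi),np.median(hi,0))
        mid=P[(P[:,2]>95)&(P[:,2]<108)]
        if len(mid):print(' mid',len(mid),(mid.min(0)+mid.max(0))/2)
        if t=='jig_hole':
            q=P[(P[:,2]>50)&(P[:,2]<100)]; r=cv2.minAreaRect(q[:,:2].astype(np.float32)); print(r)
p=pinpoint('top','jig_hole')[0]['centre']; print(' pin',p,[onz('top',s,p,z) for z in (60,75)])
s2,im2,d2=snap('side','s1.png')
cv2.imwrite('pics/s_jig.png',cv2.resize(im2[225:315,200:360,::-1],None,fx=4.5,fy=4.5,interpolation=cv2.INTER_CUBIC))
p=pinpoint('side','jig_hole')[0]['centre'];print('side',p,onz('side',s2,p,60),onz('side',s2,p,75),sense()['time_s'])
E
```

```text
dowel 0.68 458 [521.95591805 145.24229     91.44985456] [575.58817269 198.11773963 159.89351861]
 hi 165 [545.19669421 169.22079412 154.4910973 ]
 mid 270 [548.65957508 171.4545627  101.45473246]
jig_hole 0.88 4881 [ 420.68745264 -277.91453334   -6.3197095 ] [ 675.8423116  -129.34147443  103.10533118]
 mid 139 [ 600.4304062  -191.84389486   99.05272673]
((548.4085693359375, -189.4796905517578), (104.37532043457031, 199.92007446289062), 86.18074035644531)
 pin [356.4, 197.7] [array([ 504.134161  , -185.19549472,   60.        ]), array([ 502.70163049, -180.73215727,   75.        ])]
side [254.6, 260.0] [ 502.58885321 -181.56438327   60.        ] [ 502.70818349 -202.07494816   75.        ] 1.65
```

View pics/t_jig.png

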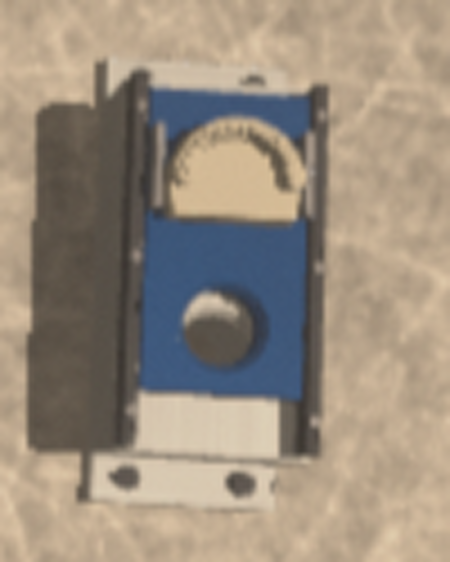

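View pics/t_rack.png

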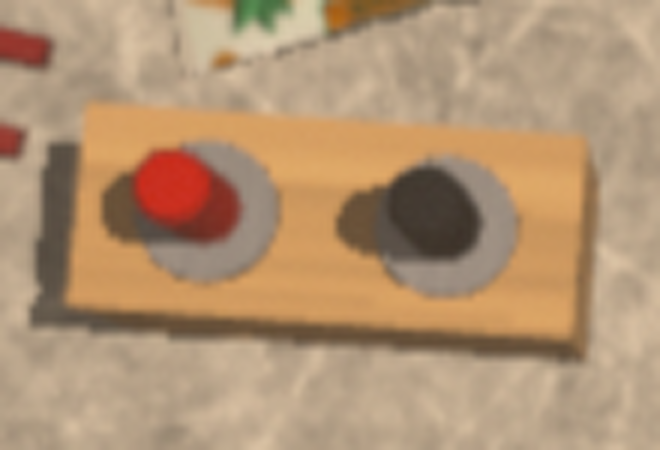

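View pics/s_jig.png

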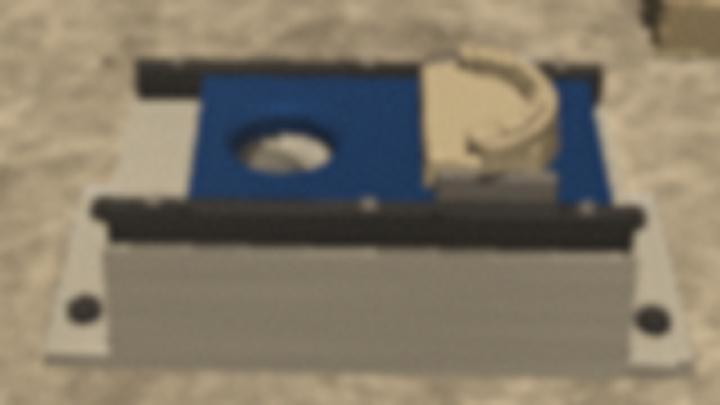

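```bash
python3 -m crank '{"dp":[[1.6,3.65,0],[1.6,3.65,0],[1.6,3.65,0],[1.6,3.65,0],[1.6,3.65,0],[1.6,3.65,0],[1.6,3.65,0],[1.6,3.65,0],[1.6,3.65,0],[1.6,3.65,0]],"delta_rot":[[0,0,6.1],[0,0,6.1],[0,0,6.1],[0,0,6.1],[0,0,6.1],[0,0,6.1],[0,0,6.1],[0,0,6.1],[0,0,6.1],[0,0,6.1]],"claw":[0,0,0,0,0,0,0,0,0,0]}' 40
python3 -m crank '{"dp":[[1.6,3.65,0],[1.6,3.65,0],[1.6,3.65,0],[1.6,3.65,0],[1.6,3.65,0],[1.6,3.65,0],[1.6,3.65,0],[1.6,3.65,0],[1.6,3.0,0],[0,0,0]],"delta_rot":[[0,0,0],[0,0,0],[0,0,0],[0,0,0],[0,0,0],[0,0,0],[0,0,0],[0,0,0],[0,0,0],[0,0,0]],"claw":[0,0,0,0,0,0,0,0,0,0]}'
python3 - <<'E'
from h import *
s,im,d=snap('wrist','w1.png'); print(s['eef_pos'],s['ee_rot'],s['joints'],s['time_s'])
for t in('drift','dowel'):
    for r in masks_of('wrist',t)[:1]:
        ys,xs=np.where(r['region']); P=np.array([atd('wrist',s,(x,y),d[y,x]) for x,y in zip(xs,ys) if d[y,x]>0])
        print(t,r['p'],len(P),r['centre'],P[:,2].max())
        for lo,hi in((150,165),(96,107)):
            q=P[(P[:,2]>lo)&(P[:,2]<hi)]
            if len(q): print(lo,len(q),(q.min(0)+q.max(0))/2,np.ptp(q,axis=0),np.median(q,0))
E
```

```text
time_s: 2.65
eef_pos: [390.1, -105.6, 231.5]
ee_rot: [0.0, 0.724, 0.69, 0.0]
force: [0.0, -1.4, 0.2]
grip_width: 0.998
time_s: 3.65
eef_pos: [534.3, 217.8, 230.5]
ee_rot: [-0.0, 0.725, 0.689, 0.0]
force: [-0.3, -0.2, -0.2]
grip_width: 0.994
[534.3038817  217.81765133 230.52980571] [-3.00396595e-04  7.24598770e-01  6.89170896e-01  9.03914986e-05] [1.83874299e-01 4.28970670e-01 1.33504891e+00 6.13638029e-04
 1.37774901e+00 2.33864342e-01] 3.65
drift 0.92 2540 [274.4, 134.2] 158.78231039658957
150 1000 [555.50102714 261.57523015 154.59340672] [27.47556318 26.67692961  8.37780736] [555.14232703 262.64726994 156.72892278]
96 1364 [555.50344849 262.04516918 101.15063876] [52.54108779 52.36439202  9.83166622] [549.66544711 271.71274485 101.17911545]
dowel 0.95 2437 [272.7, 226.0] 159.21368827245016
150 745 [548.83060143 173.11485541 154.65929609] [26.74388261 26.61740915  9.10878437] [548.75130297 175.35364324 156.80221743]
96 1138 [548.70136179 174.2981343  101.76988683] [51.64985103 49.29684171 10.45190237] [547.69099059 183.04826652 101.16994338]
```

View pics/w1.png

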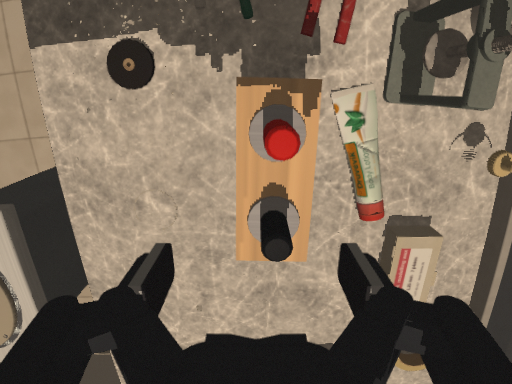

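The wrist view shows the red handle at (281,140), the black one at (276,235), and the rack row vertical in the picture. The drift measures (555.5, 262). Handle and collar agree, its top is at 157 as expected, and the pins are 88 mm apart.

```bash
python3 -m crank '{"dp":[[1.06,2.2,0],[1.06,2.2,0],[0,0,-2.5],[0,0,-2.5],[0,0,-2.5],[0,0,-2.3],[0,0,-1.0],[0,0,-1.0],[0,0,0],[0,0,0]],"delta_rot":[[0,0,0],[0,0,0],[0,0,0],[0,0,0],[0,0,0],[0,0,0],[0,0,0],[0,0,0],[0,0,0],[0,0,0]],"claw":[0,0,0,0,0,0,0,0,0,0]}' 60
python3 - <<'E'
from h import *
s,im,d=snap('wrist','w2.png'); print(s['eef_pos'],s['force'],s['time_s'])
E
```

```text
time_s: 4.8
eef_pos: [555.3, 258.8, 114.2]
ee_rot: [0.0, 0.726, 0.688, 0.001]
force: [0.6, 0.2, -0.2]
grip_width: 0.999
[555.2909873  258.80802727 114.24037942] [ 0.59653864  0.16202988 -0.15808331] 4.8
```

View pics/w2.png

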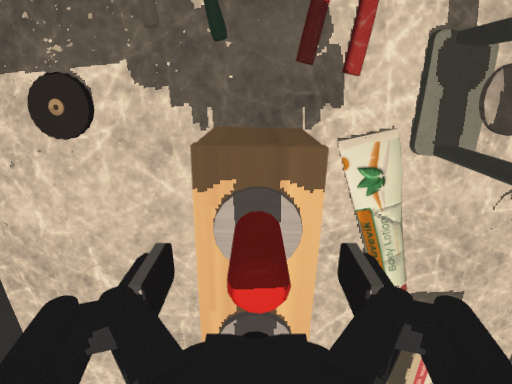

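The handle sits centred between the fingers (column 258). I'll nudge 3 mm in y and close.

```bash
python3 -m crank '{"dp":[[0,0.3,0],[0,0,0],[0,0,0],[0,0,0],[0,0,0],[0,0,0],[0,0,0],[0,0,0]],"delta_rot":[[0,0,0],[0,0,0],[0,0,0],[0,0,0],[0,0,0],[0,0,0],[0,0,0],[0,0,0]],"claw":[0,255,255,255,255,255,255,255]}' 70
python3 -m crank '{"dp":[[0,0,0.5],[0,0,1],[0,0,1],[0,0,0]],"delta_rot":[[0,0,0],[0,0,0],[0,0,0],[0,0,0]],"claw":[255,255,255,255]}'
python3 - <<'E'
from h import *
s,im,d=snap('wrist','w3.png'); print(s['eef_pos'],s['force'],s['wrist_torque'],s['time_s'])
E
```

```text
time_s: 5.65
eef_pos: [555.1, 261.9, 113.7]
ee_rot: [0.0, 0.726, 0.688, 0.0]
force: [1.1, -0.9, 4.2]
grip_width: 0.31
time_s: 6.05
eef_pos: [555.5, 262.1, 140.1]
ee_rot: [0.001, 0.726, 0.688, 0.001]
force: [-0.9, -0.2, -2.7]
grip_width: 0.311
[555.54441989 262.10924953 140.14766181] [-0.94920858 -0.16797639 -2.68787711] [ 0.00917653 -0.02487448 -0.00697279] 6.05
```

View pics/w3.png

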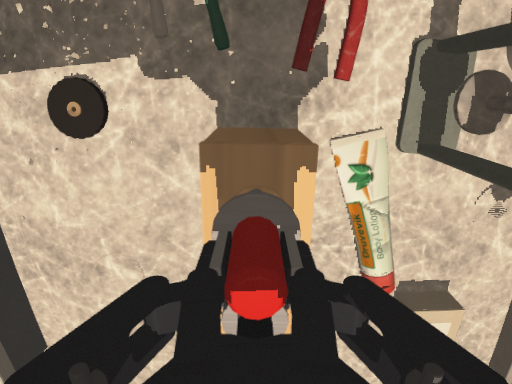

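```bash
python3 -m crank '{"dp":[[0,0,2],[0,0,3.5],[0,0,3.5],[0,0,3.5],[0,0,0],[-0.4,-2,0],[-0.4,-4,0],[-0.4,-4,0],[-0.4,-4,0],[-0.4,-4,0]],"delta_rot":[[0,0,0],[0,0,0],[0,0,0],[0,0,0],[0,0,0],[0,0,0],[0,0,0],[0,0,0],[0,0,0],[0,0,0]],"claw":[255,255,255,255,255,255,255,255,255,255]}'
python3 -m crank '{"dp":[[-0.4,-4,0],[-0.4,-4,0],[-0.4,-4,0],[-0.4,-4,0],[-0.4,-4,0],[-0.4,-4,0],[-0.4,-4,0],[-0.4,-3,0],[0,-2,0],[0,0,0]],"delta_rot":[[0,0,0],[0,0,0],[0,0,0],[0,0,0],[0,0,0],[0,0,0],[0,0,0],[0,0,0],[0,0,0],[0,0,0]],"claw":[255,255,255,255,255,255,255,255,255,255]}'
python3 - <<'E'
from h import *
s,im,d=snap('wrist','w4.png'); print(s['eef_pos'],s['joints'],s['time_s'])
for r in pinpoint('wrist','jig_hole'): print(r,onz('wrist',s,r['centre'],60))
np.save('w4d.npy',d)
snap('side','s4.png')
E
```

```text
time_s: 7.1
eef_pos: [534.0, 80.5, 261.8]
ee_rot: [-0.001, 0.726, 0.688, -0.001]
force: [0.6, 0.4, -2.9]
grip_width: 0.308
time_s: 8.1
eef_pos: [502.5, -249.9, 261.9]
ee_rot: [-0.001, 0.727, 0.687, -0.0]
force: [0.2, 0.5, -3.5]
grip_width: 0.307
[ 502.48347324 -249.8938269   261.93550442] [-6.70140625e-01  3.75315493e-01  1.33117339e+00 -2.36323513e-04
  1.43680587e+00 -6.14231397e-01] 8.1
{'centre': [254.9, 108.0], 'p': 0.57} [ 503.91978965 -185.86143331   60.        ]
```

View pics/w4.png

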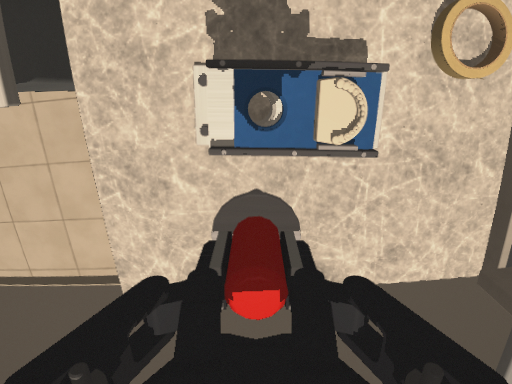

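View pics/s4.png

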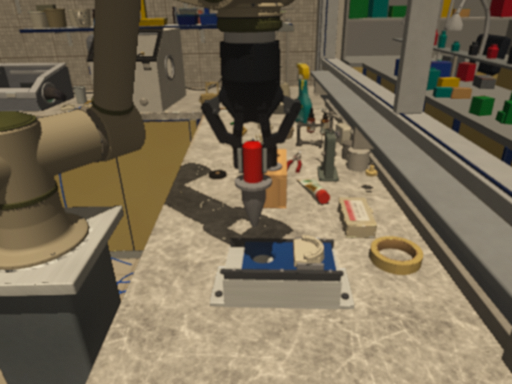

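The wrist view shows the carriage hole at (265,108), the cast on the +x side at (343,110), and the drift held upright below. The side view shows the drift hanging vertically over (255,200). I'll check the jig hole against rail geometry and the drift's axis.

Run:
```python
from h import *
import cv2
im=cv2.imread('pics/w4.png'); 
cv2.imwrite('pics/w4z.png',cv2.resize(im[50:170,190:400],None,fx=3.8,fy=3.8,interpolation=cv2.INTER_CUBIC))
cv2.imwrite('pics/w4h.png',cv2.resize(im[80:140,230:300],None,fx=8,fy=8,interpolation=cv2.INTER_CUBIC))
s=sense(); d=np.load('w4d.npy')
# blue mask -> carriage top
hsv=cv2.cvtColor(im,cv2.COLOR_BGR2HSV); 
b=(hsv[:,:,0]>100)&(hsv[:,:,0]<125)&(hsv[:,:,1]>150)&(hsv[:,:,2]>40); b[165:]=0
ys,xs=np.where(b); P=np.array([onz('wrist',s,(x,y),75) for x,y in zip(xs,ys)])
Z=np.array([atd('wrist',s,(x,y),d[y,x])[2] for x,y in zip(xs,ys) if d[y,x]>0]);print('z',np.median(Z))
print(cv2.minAreaRect(P[:,:2].astype(np.float32)),P.min(0),P.max(0))
# hole contour
roi=np.zeros_like(b,np.uint8); roi[85:132,243:290]=(~b[85:132,243:290])
c=max(cv2.findContours(roi,cv2.RETR_EXTERNAL,cv2.CHAIN_APPROX_NONE)[0],key=cv2.contourArea)
Q=np.array([onz('wrist',s,p[0],75)[:2] for p in c]); print('hole',cv2.fitEllipse(Q.astype(np.float32)))
# collar of held drift: points in tool frame
ys,xs=np.where(np.ones((384,512),bool)); 
A=[]
for y in range(185,330):
  for x in range(205,310):
    if d[y,x]>0:A.append((x,y,*atd('wrist',s,(x,y),d[y,x])))
A=np.array(A); z=A[:,4]; print(np.histogram(z,bins=np.arange(150,330,10)))
```

```text
z 76.0896338682279
((561.1580810546875, -187.15667724609375), (81.57413482666016, 158.77996826171875), 86.68565368652344) [ 479.73766966 -231.89999754   75.        ] [ 642.13275793 -144.56281551   75.        ]
hole ((515.9458618164062, -183.5238494873047), (57.16385269165039, 59.56840515136719), 6.454499244689941)
(array([   0,    0,    3,    3,    7,    8,   11,    0,    0,  819, 1822,
        483,  964, 1109, 1275, 3697,  522]), array([150, 160, 170, 180, 190, 200, 210, 220, 230, 240, 250, 260, 270,
       280, 290, 300, 310, 320]))
```

View pics/w4z.png

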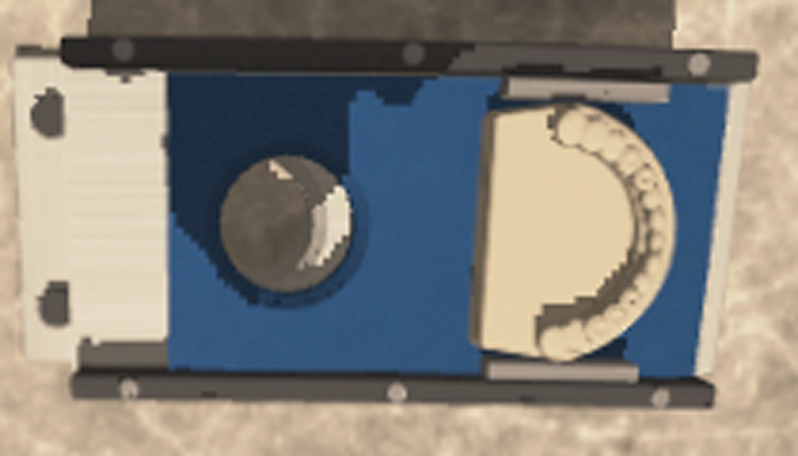

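View pics/w4h.png

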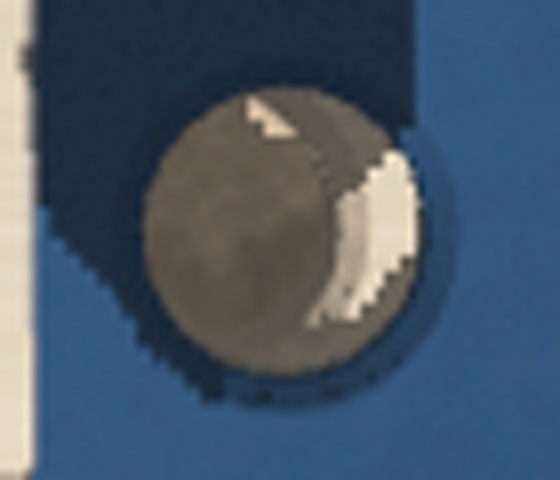

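Run:
```python
from h import *
s=sense()
f=lambda u,v,z: onz('wrist',s,(230+u/8-.5+.0625,80+v/8-.5+.0625),z)
print('c hole z71',f(282,230,71)); print('left/right',f(144,230,71),f(420,230,71),'top/bot',f(282,86,71),f(282,376,71))
# bed edge arc pts
pts=[(300,135),(322,165),(336,200),(338,225),(334,265),(322,300),(308,325)]
W=np.array([f(*p,60)[:2] for p in pts]); print(W)
from scipy.optimize import least_squares
r=least_squares(lambda c:np.hypot(*(W-c).T)-20,[504,-184]); print(r.x,r.fun)
print(f(338,230,60))
d=np.load('w4d.npy')
m,T=pose('wrist',s)
# drift in hand: red handle top pixels & collar
im=cv2.imread('pics/w4.png'); hsv=cv2.cvtColor(im,cv2.COLOR_BGR2HSV)
red=((hsv[:,:,0]<8)|(hsv[:,:,0]>172))&(hsv[:,:,1]>180); red[:190]=0
ys,xs=np.where(red); P=np.array([atd('wrist',s,(x,y),d[y,x]) for x,y in zip(xs,ys) if d[y,x]>0])
print(P[:,2].max(),len(P))
for lo in range(250,315,10):
    q=P[(P[:,2]>=lo)&(P[:,2]<lo+10)]
    if len(q): print(lo,len(q),np.round((q.min(0)+q.max(0))/2-s['eef_pos'],1),np.ptp(q,axis=0).round(1), q[:,1].max()-14-s['eef_pos'][1])
C=[]
for y in range(185,240):
  for x in range(205,310):
    if d[y,x]>0 and not red[y,x]:
      p=atd('wrist',s,(x,y),d[y,x])
      if 235<p[2]<257: C.append(p)
C=np.array(C); print('collar',len(C),C.max(0)-s['eef_pos'],C.min(0)-s['eef_pos'],np.median(C[:,2]))
```

```text
c hole z71 [ 515.52514383 -183.42143698   71.        ]
left/right [ 496.28351187 -182.4048978    71.        ] [ 534.78306785 -184.3925416    71.        ] top/bot [ 516.38318854 -164.09348609   71.        ] [ 514.63447342 -203.63003812   71.        ]
[[ 518.97715453 -170.91527591]
 [ 521.94760585 -175.22793724]
 [ 523.76453299 -180.20756012]
 [ 523.91963152 -183.72846644]
 [ 523.12871906 -189.3480945 ]
 [ 521.19663091 -194.24202364]
 [ 519.01648042 -197.7197394 ]]
[ 504.00992806 -184.18001539] [-0.00072048  0.04744342  0.15005748 -0.08517667 -0.19502056 -0.08450943
  0.21189601]
[ 523.89316375 -184.43196251   60.        ]
307.93066657257043 5034
250 217 [-0.8 10.1 -6.8] [24.7  8.6  7.8] 0.403348038166655
260 370 [-1.1  9.7  2.2] [25.9  9.5  9.8] 0.388384910830041
270 447 [-1.1  9.5 12.2] [26.   9.8  9.9] 0.3785598914390107
280 545 [-1.   9.6 22.2] [25.8  9.6 10. ] 0.377342788890644
290 685 [-0.9  9.2 32.2] [26.  10.9 10. ] 0.6742518420333568
300 2770 [-1.   1.3 41.1] [26.9 25.8  7.9] 0.2019580728875212
collar 2418 [25.61533906 27.28259608 -6.36163496] [-27.88542242  -3.59286549 -18.17522006] 250.2901607311144
```

The bed hole fits a 40 mm circle at (504.0, -184.2) with a residual of about 0.2 mm. The carriage hole is 11.5 mm off toward +x, which is within the 9 to 14 mm given. The top and side views agree within about 3 mm. The drift axis sits (-1.0, +0.4) from the TCP, so the shift needed is (+2.5, +65.3).

```bash
python3 -m crank '{"dp":[[0.05,2.2,0],[0.1,2.2,0],[0.1,2.1,0],[0,0,0],[0,0,-2],[0,0,-3],[0,0,-2.5],[0,0,-0.8],[0,0,0],[0,0,0]],"delta_rot":[[0,0,0],[0,0,0],[0,0,0],[0,0,0],[0,0,0],[0,0,0],[0,0,0],[0,0,0],[0,0,0],[0,0,0]],"claw":[255,255,255,255,255,255,255,255,255,255]}'
python3 - <<'E'
from h import *
s,im,d=snap('side','s5.png'); cv2.imwrite('pics/s5z.png',cv2.resize(im[100:310,190:370,::-1],None,fx=2.8,fy=2.8,interpolation=cv2.INTER_CUBIC))
s,im,d=snap('wrist','w5.png'); print(s['eef_pos'],s['ee_rot'],s['force'],s['wrist_torque'],s['time_s'])
E
```

```text
time_s: 9.25
eef_pos: [506.0, -183.3, 181.6]
ee_rot: [0.001, 0.726, 0.688, 0.0]
force: [0.2, -0.1, -4.0]
grip_width: 0.309
[ 506.00466391 -183.36837778  181.77857951] [1.24835106e-03 7.25639837e-01 6.88073520e-01 3.16189475e-04] [-0.78592299  0.22815918 -3.36717411] [-0.01502124  0.03527671  0.01983117] 9.3
```

View pics/s5z.png

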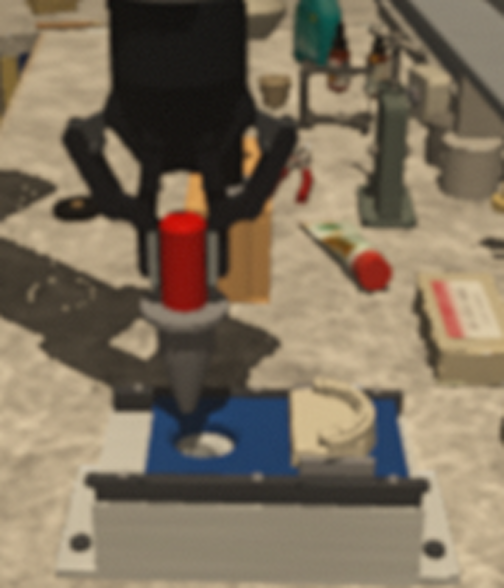

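View pics/w5.png

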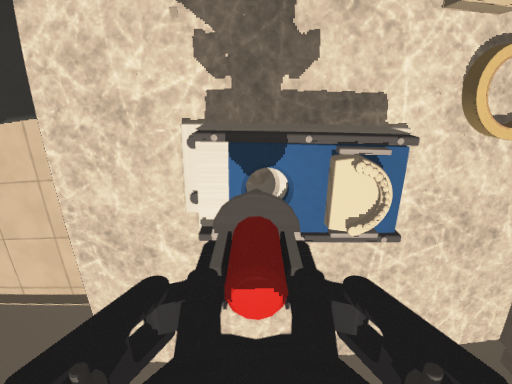

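```bash
python3 -m crank '{"dp":[[-0.1,-0.1,0],[0,0,-0.5],[0,0,-0.8],[0,0,-0.8],[0,0,-0.5],[0,0,-0.4],[0,0,-0.4],[0,0,-0.4],[0,0,0]],"delta_rot":[[0,0,0],[0,0,0],[0,0,0],[0,0,0],[0,0,0],[0,0,0],[0,0,0],[0,0,0],[0,0,0]],"claw":[255,255,255,255,255,255,255,255,255]}' 90
python3 - <<'E'
from h import *
s,im,d=snap('side','s6.png'); cv2.imwrite('pics/s6z.png',cv2.resize(im[100:310,190:370,::-1],None,fx=2.8,fy=2.8,interpolation=cv2.INTER_CUBIC))
print(s['eef_pos'],s['force'],s['wrist_torque'],s['time_s'])
E
```

```text
time_s: 10.25
eef_pos: [504.5, -184.2, 142.0]
ee_rot: [0.0, 0.726, 0.688, 0.0]
force: [3.0, -0.3, -3.0]
grip_width: 0.305
[ 504.49865902 -184.1972321   141.98801723] [ 2.95605083 -0.29686937 -3.04593505] [-0.16366546 -0.74042361  0.06209969] 10.25
```

View pics/s6z.png

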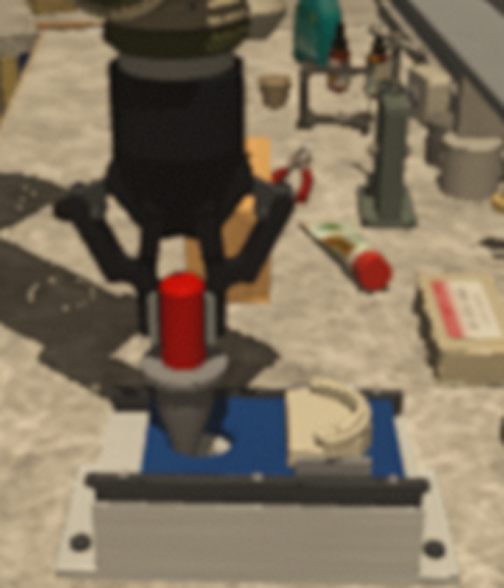

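The tip is in the hole and the taper is already moving the carriage (+3 N in x). I'll continue down.

```bash
python3 -m crank '{"dp":[[0,0,-0.4],[0,0,-0.4],[0,0,-0.4],[0,0,-0.4],[0,0,-0.4],[0,0,-0.4],[0,0,0]],"delta_rot":[[0,0,0],[0,0,0],[0,0,0],[0,0,0],[0,0,0],[0,0,0],[0,0,0]],"claw":[255,255,255,255,255,255,255]}'
python3 - <<'E'
from h import *
s,im,d=snap('side','s7.png'); cv2.imwrite('pics/s7z.png',cv2.resize(im[100:310,190:370,::-1],None,fx=2.8,fy=2.8,interpolation=cv2.INTER_CUBIC))
print(s['eef_pos'],s['force'],s['wrist_torque'],s['time_s'])
E
```

```text
time_s: 11.0
eef_pos: [503.9, -184.1, 117.3]
ee_rot: [-0.001, 0.726, 0.688, -0.0]
force: [2.4, -3.6, -4.6]
grip_width: 0.308
[ 503.86032539 -184.09695427  117.323329  ] [ 2.40978475 -3.57959206 -4.58514398] [-0.71402617 -0.66107412  0.02221349] 11.0
```

View pics/s7z.png

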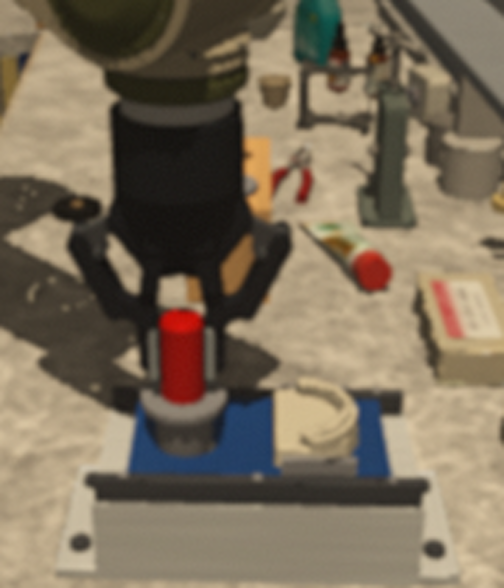

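The carriage has moved about 11 mm in. The drift is rubbing slightly on the +y wall, so I'll ease 1 mm to -y and go on.

```bash
python3 -m crank '{"dp":[[0,-0.1,0],[0,0,-0.4],[0,0,-0.4],[0,0,-0.4],[0,0,-0.4],[0,0,-0.3],[0,0,0]],"delta_rot":[[0,0,0],[0,0,0],[0,0,0],[0,0,0],[0,0,0],[0,0,0],[0,0,0]],"claw":[255,255,255,255,255,255,255]}'
python3 -c "
from h import *
s=sense();print(s['eef_pos'],s['force'],s['wrist_torque'],s['time_s'])"
```

```text
time_s: 11.75
eef_pos: [504.1, -184.9, 98.7]
ee_rot: [-0.001, 0.726, 0.688, -0.0]
force: [-1.1, 0.2, -3.4]
grip_width: 0.307
[ 504.10221006 -184.91964112   98.74312836] [-1.10350971  0.22352009 -3.40029406] [-0.01536367 -0.01336751  0.01830994] 11.75
```

Lateral forces are now about zero. Next I'll press to seat the collar.

```bash
python3 -m crank '{"dp":[[0,0,-0.2],[0,0,-0.15],[0,0,-0.15],[0,0,0]],"delta_rot":[[0,0,0],[0,0,0],[0,0,0],[0,0,0]],"claw":[255,255,255,255]}'
python3 - <<'E'
from h import *
s,im,d=snap('side','s8.png'); cv2.imwrite('pics/s8z.png',cv2.resize(im[180:310,200:350,::-1],None,fx=4.5,fy=4.5,interpolation=cv2.INTER_CUBIC))
print(s['eef_pos'],s['force'],s['wrist_torque'],s['time_s'])
E
```

```text
time_s: 12.15
eef_pos: [504.3, -185.1, 94.1]
ee_rot: [-0.0, 0.726, 0.688, -0.0]
force: [0.1, -0.6, -3.3]
grip_width: 0.307
[ 504.27649697 -185.05155505   94.1349099 ] [ 0.12793162 -0.5935274  -3.32090048] [-0.05970217  0.03222995  0.08283303] 12.15
```

View pics/s8z.png

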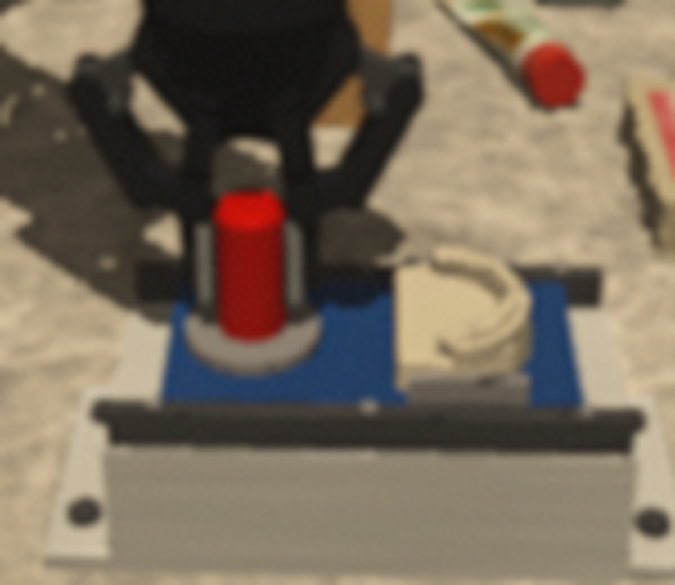

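Not yet loaded, so I'll go down in small steps until the force rises.

```bash
python3 -m crank '{"dp":[[0,0,-0.1],[0,0,-0.1],[0,0,0]],"delta_rot":[[0,0,0],[0,0,0],[0,0,0]],"claw":[255,255,255]}'
```

```text
time_s: 12.5
eef_pos: [504.9, -185.2, 93.7]
ee_rot: [0.001, 0.726, 0.688, 0.0]
force: [-2.1, 2.2, 7.9]
grip_width: 0.302
```

Seated: net load is about 11 N at the predicted height of 93.7. I'll press a touch more, then open partway (the cast is near the +x finger) and retreat upward.

```bash
python3 -m crank '{"dp":[[0,0,-0.05],[0,0,0],[0,0,0.1],[0,0,0],[0,0,0],[0,0,0],[0,0,0]],"delta_rot":[[0,0,0],[0,0,0],[0,0,0],[0,0,0],[0,0,0],[0,0,0],[0,0,0]],"claw":[255,255,255,130,130,130,130]}'
python3 - <<'E'
from h import *
s,im,d=snap('side','s9.png'); cv2.imwrite('pics/s9z.png',cv2.resize(im[180:310,200:350,::-1],None,fx=4.5,fy=4.5,interpolation=cv2.INTER_CUBIC))
print(s['eef_pos'],s['force'],s['time_s'])
snap('wrist','w9.png')
E
```

```text
time_s: 13.2
eef_pos: [504.4, -185.1, 92.7]
ee_rot: [-0.0, 0.726, 0.688, -0.0]
force: [0.0, 0.2, 0.6]
grip_width: 0.49
[ 504.36055576 -185.14437887   92.72357079] [0.0367544  0.20256073 0.64059315] 13.2
```

View pics/s9z.png

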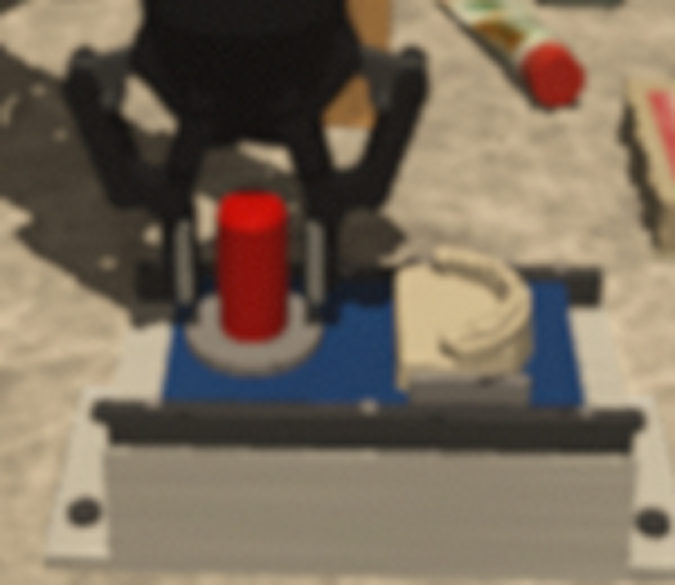

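View pics/w9.png

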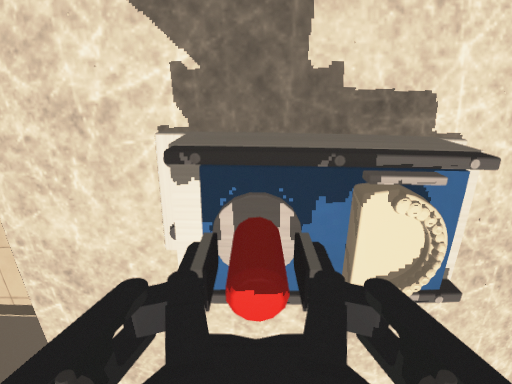

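The fingers are clear of the handle on both sides, with no force. The drift stands upright on its collar. I'll retreat straight up, then back to -y for a look.

```bash
python3 -m crank '{"dp":[[0,0,1],[0,0,3],[0,0,4],[0,0,4],[0,0,4],[0,-2,0],[0,-2,0],[0,-2,0],[0,-1,0],[0,0,0]],"delta_rot":[[0,0,0],[0,0,0],[0,0,0],[0,0,0],[0,0,0],[0,0,0],[0,0,0],[0,0,0],[0,0,0],[0,0,0]],"claw":[130,130,130,130,130,130,130,130,130,130]}'
python3 - <<'E'
from h import *
s,im,d=snap('wrist','w10.png'); print(s['eef_pos'],s['force'],s['time_s'])
hsv=cv2.cvtColor(im,cv2.COLOR_RGB2HSV)
b=(hsv[:,:,0]>100)&(hsv[:,:,0]<125)&(hsv[:,:,1]>150)&(hsv[:,:,2]>40)
ys,xs=np.where(b); P=np.array([onz('wrist',s,(x,y),75) for x,y in zip(xs,ys)])
print('carriage',cv2.minAreaRect(P[:,:2].astype(np.float32)))
for r in masks_of('wrist','drift')[:1]:
    ys,xs=np.where(r['region']); P=np.array([atd('wrist',s,(x,y),d[y,x]) for x,y in zip(xs,ys) if d[y,x]>0])
    for lo,hi in((130,142),(76,88)):
        q=P[(P[:,2]>lo)&(P[:,2]<hi)]
        if len(q): print(lo,len(q),(q.min(0)+q.max(0))/2,np.ptp(q,axis=0),np.median(q,0))
snap('side','s10.png');snap('top','t10.png')
E
```

```text
time_s: 14.3
eef_pos: [504.2, -256.2, 252.5]
ee_rot: [-0.0, 0.726, 0.687, -0.0]
force: [-0.5, 0.2, 0.5]
grip_width: 0.49
[ 504.16105374 -256.15607251  252.54858473] [-0.46849199  0.19467342  0.47637747] 14.3
carriage ((550.5118408203125, -189.66661071777344), (81.2032470703125, 158.53260803222656), 86.47721099853516)
130 806 [ 503.78153903 -185.4280634   134.94830097] [26.57094626 27.32216307  8.13654816] [ 503.82086038 -185.25107805  136.67781149]
76 1323 [ 503.6353477  -185.93336611   79.8326638 ] [53.66602143 53.28310037  7.1236989 ] [ 505.17580937 -181.96328832   81.12286499]
```

View pics/w10.png

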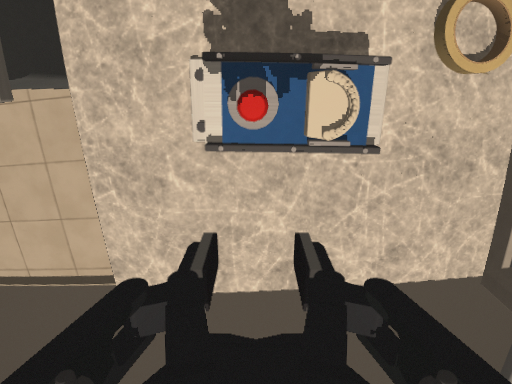

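View pics/s10.png

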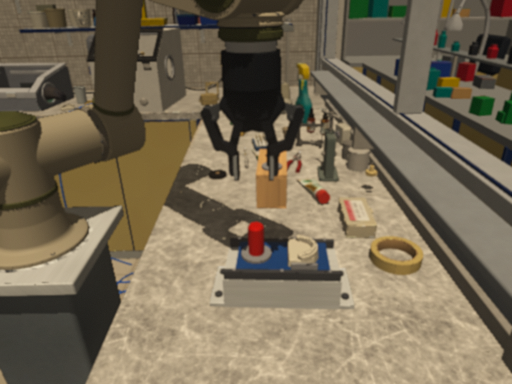

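The drift stands upright: the handle is at (252,106) in the wrist view, and axis and collar are at about (503.7, -185.6). Its top is at 137 and its collar at 81, as they should be when seated. The carriage moved about 10.7 mm, leaving roughly 1 mm. One last look at the dowel.

View pics/t10.png

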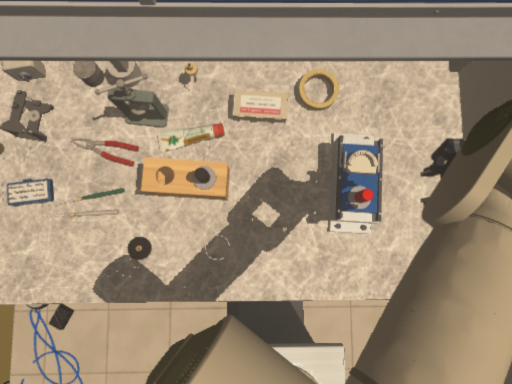

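The top view shows the dowel untouched in the rack at (202,176), the drift's hole empty at (163,176), and the drift in the jig at (362,196).

```bash
python3 -c "
from rig import *
print(finish_job())"
```

```text
the job is handed in; nothing more can be done
None
```

The red-handled drift is standing in the jig with its collar seated on the carriage, and I handed the job in at about 14.5 s of the 48 s allowed.

I took the drift out of the rack and lowered it on the bed hole's axis at about (504, -184). I pressed it down with about 11 N net at the last reading, plus a further 0.5 mm of press. Then I let go and backed the gripper clear.

**Last checks:**
- **Drift:** it stands upright, with its collar top at 81 mm and handle top at 137 mm, as expected when seated.
- **Carriage:** the taper moved it about 10.7 mm. It started about 11.5 mm off, so by the camera it is now within about 1 mm of in line, inside the pin's clearance.
- **Dowel:** the black-handled pin still hangs in the rack.
- **Robot:** it touches nothing.

No check failed. The drift's final axis measured about 1 mm off my earlier fit of the bed hole, which is within the camera calibration error. During insertion the drift rubbed lightly on the hole's +y side, at about 4 N. I cleared it with a 1 mm shift to -y.

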